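Lift the hot lid off the annealing box with the lid lifter

ROBOT

A 6-joint arm with a two-finger parallel gripper is mounted at the origin on the work surface. World frame = base frame: x ahead of the robot, y to its left, z up, the work surface at z = 0. Lengths are in m, angles in rad, forces in N, time in s.
With the tool pointing down it reaches from about 0.275 to 0.875 m from the base axis. Payload 12.5 kg.
Tool frame: the origin (TCP) lies on the centre line of the jaws, within the pads' length; the fingertips stand r.finger_overhang ahead of it and the grasp point (between the pads) lies 3 mm ahead of it (r.finger_overhang is the distance from the TCP to the fingertips, in m); z points along the fingers, y is the direction in which the jaws open and shut (so a half turn about z gives the same grasp; the last joint's range is limited). The gripper opens to 85 mm and grips with 20 to 120 N. Pads are 22 mm wide; open, the fingers measure 114 mm over their backs; the gripper's body (76 mm by 85 mm) begins 54 mm behind the grasp point. The pads swing forward as they close: fully open they stand 13 mm farther back than shut.
Start: joints at [-1.268, 0.351, 1.652, -0, 1.139, -0.085], TCP at [0.208, -0.509, 0.253] pointing down, gripper open.
Joint ranges: [-2.75, 2.75], [-0.79, 2.1], [0.01, 2.65], [-1.57, 4.71], [0.07, 3.14], [-2.87, 2.87]. Speed limits (rad/s): [2.22, 2.22, 2.79, 3.14, 3.14, 3.14].

INTERFACE

Orientations are given as a unit quaternion [x, y, z, w].
In Python, from cell import r, optics gives the robot as it stands. The module is installed in compiled form; this text tells all that it offers. Calls block until the motion is done:
- r.move_to(position, orientation): joint-space move of the TCP to a pose.
- r.move_linear(position, rot=None, vel=0.15): straight line of the TCP; rot=None keeps the orientation; vel is the mean speed in m/s.
- r.set_joints(angles): joint-space move.
- r.set_gripper(opening, squeeze=None): opening from 0.0 (shut) to 1.0 (fully open); squeeze is the grip in N (None keeps the last); returns when the fingers have stopped.
- r.sleep(seconds).
- r.inverse_kinematics(position, orientation): joint angles nearest the present ones, or None.
- optics.get_image(name): name is "side" or "top"; returns a dict with "pixels" (480x640x3 uint8, red, green, blue), "depth" (480x640 float32, m along the optical axis (not along the pixel's ray), 0 where there is no reading), "fx", "fy", "cx", "cy" (pixels), "camera_from_world" (4x4, takes a point from world to camera coordinates). Camera axes: x right, y down, z forward; pixel columns grow to the right and rows downward; lengths in m; the calibration is good to about 2 mm. A picture is of the moment at which its call begins.
A pose or a line that the arm cannot do raises r.PlanningError and nothing moves.
- r.hand_in(): hands the job in, once; it reports no verdict.
Readings, each from a call of its own:
- r.current_t(): time.
- r.current_q(): joint angles.
- r.current_qvel(): joint speeds.
- r.current_effort(): joint torques, N m.
- r.current_tool_pos(): TCP position.
- r.current_ee_rot(): TCP orientation.
- r.current_contact_force(): force on the tool from outside, world axes, zero at the start.
- r.current_torque(): the same for the moment, N m.
- r.current_opening(): opening from 0.0 (shut) to 1.0 (fully open).
Only numpy, scipy, OpenCV 4.12 (cv2) and the standard library are available. Lean on these libraries where they do the work, as an engineer would, in place of code of your own. Each camera call takes 0.05 s, during which the arm holds its last target.

TASK

The lid of the annealing box is hot, so work it only with the lid lifter: hook its loop, slide the lid out from under the keeper bar until you feel it meet the end stop, without forcing it, then lift it off level and balanced. Set it down gently in the middle of the cooling rack, unhook the lifter and stand it back upright in its holder. Leave the spool, the bottle and the screwdriver alone.

Things in the scene. Friction and masses are not known exactly. Their poses are not given: they have to be found in the camera images.
- lid: Steel lid: flat plate 180 mm (x) x 130 mm (y) x 6 mm with a loop handle over its middle, 0.4 to 0.7 kg, balanced about its centre. Origin: centre of its underside; z up, x = the way it slides free. It lies on the flat top, 80 mm above the table, of a low fixed box 260 x 164 mm, between 8 mm high side rails with 2 mm play each side. Sliding takes 1 to 7 N. Over 16 N from the lifter damages it.
- lid_rear (a point): Middle of the lid's rear (-x) edge, at its underside; axes as the lid's. It starts 6 to 40 mm deep under a fixed keeper bar across the box, which is 2.5 mm above the lid; the bar's top is 12.5 mm above the box's top. The bar's and the stop's positions are not measured.
- lid_front (a point): Middle of the lid's front (+x) edge, at its underside. A fixed end stop, 12 mm high, stands 10 to 44 mm ahead of it at the start: find it by feel. +x points away from the robot. The rear edge is clear of the keeper bar only in the last 4 mm of sliding before the stop, so there it can be lifted, and nowhere else.
- lid_loop (a point): Centre of the top bar of the lid's loop handle, 32 mm above the lid's underside; axes as the lid's. The loop is an upright arch of 8 mm round rod: a straight bar along the lid's y between legs at y = -30 and +30 mm (52 mm clear); 22 mm clear between the lid's top face and the bar's underside. Hung off its middle by over 10 mm, the lid tips.
- lifter_grip (a point): Lid lifter, 150 mm tall, 0.16 kg, standing upright in its holder. This point is the middle of its black handle, 115 mm above its underside; z up along the handle, x = where the hook points (away from the robot). Handle 20 mm (x) x 24 mm (y), from 75 to 150 mm above the underside; grip firmly across its x faces. Below it is a flat steel shank 8 mm (x) x 24 mm (y) on the same axis.
- lifter_slot (a point): Floor of the lifter's hook slot, 9.5 mm ahead (+x) of the handle's axis, 6 mm above the underside. The jaw, 24 mm wide, 6 mm thick, reaches from x = -8 to +20 mm of the handle's axis; at its tip a lip, x = 15 to 20 mm, rises 6 mm more. The slot between shank and lip is 11 mm wide and takes the loop's bar. The hook enters the loop from the lid's -x side, lifter x along lid x.
- lifter: The same lifter; origin on the handle's axis at the underside.
- holder_seat (a point): Lifter's holder: a fixed, open-topped upright metal pocket 45 mm tall, inside 40 mm (x) x 34 mm (y), its middle 6 mm ahead (+x) of this point. This point, on the pocket's floor 4 mm above the table, is where the lifter's origin stands, lifter x along holder x.
- rack_top (a point): Middle of the top face of the fixed cooling rack: flat steel slats 200 mm (x) x 164 mm (y), 25 mm above the table; z up.
- rack: The same cooling rack; origin under its middle on the table.
- spool: Bystander: a small filament spool lying flat, 110 mm across, 45 mm tall; origin at its underside.
- glue: Bystander: a small white bottle, 40 mm across, 90 mm tall; origin at its underside.
- driver: Bystander: a screwdriver about 200 mm long lying on the table near the robot.

How it is judged:
By the outcome, as a careful person would: the job done as asked, in the order asked, and still so for the second after the job is handed in, with the robot touching nothing.
It also fails if it takes over 72 s, if anything falls off the work surface, if the arm or the gripper's body presses on something with over 40 N, if the wrist force passes 120 N, or if a joint passes its speed limit or range.

## Working session

There is one attempt and no reset: what is moved stays moved. The work goes in short steps, each a Python script; the robot and the scene stay as the last script left them, time stands still between calls to the robot, and variables do not carry over. Pictures are saved under pics/ and viewed, and the job is handed in when it is done.

```bash
mkdir -p pics; ls; python3 - <<'E'
from cell import r, optics
import cv2, numpy as np
for n in("side","top"):
    d=optics.get_image(n); cv2.imwrite(f"pics/{n}0.png",d["pixels"][...,::-1]); np.savez(f"{n}0.npz",**d)
    print(n,d["fx"],d["fy"],d["cx"],d["cy"]);print(np.round(d["camera_from_world"],4))
print(r.current_t(),r.finger_overhang,r.current_ee_rot(),r.current_contact_force())
E
```

```text
pics
side 546.7463988784349 546.7463988784349 315.5012154656858 230.08534370292287
[[-0.9086 -0.4175  0.0109  0.4808]
 [-0.2209  0.4583 -0.8609  0.1991]
 [ 0.3544 -0.7846 -0.5087  0.9578]
 [ 0.      0.      0.      1.    ]]
top 476.5232013888235 476.5232013888235 319.574545702833 244.77360360751527
[[-0.0089 -0.9999 -0.0144  0.0114]
 [-0.9986  0.0096 -0.0518  0.5304]
 [ 0.052   0.0139 -0.9986  1.1393]
 [ 0.      0.      0.      1.    ]]
0.1 0.022 [ 9.81261937e-01  1.92677786e-01 -6.06472835e-05 -5.28156092e-04] [ 0.10667738 -0.57463997 -0.55208565]
```

View pics/side0.png

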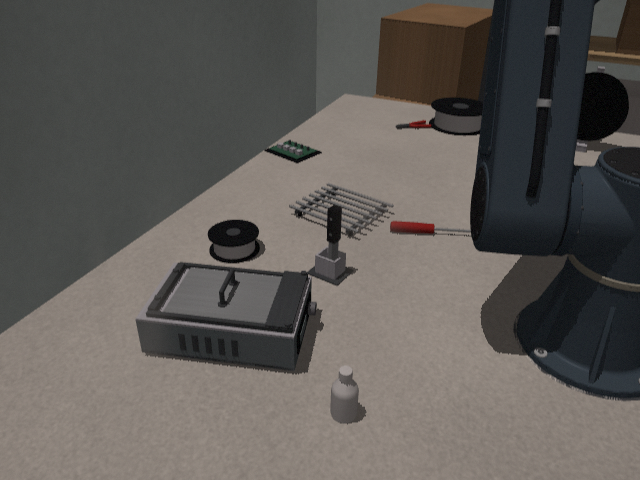

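View pics/top0.png

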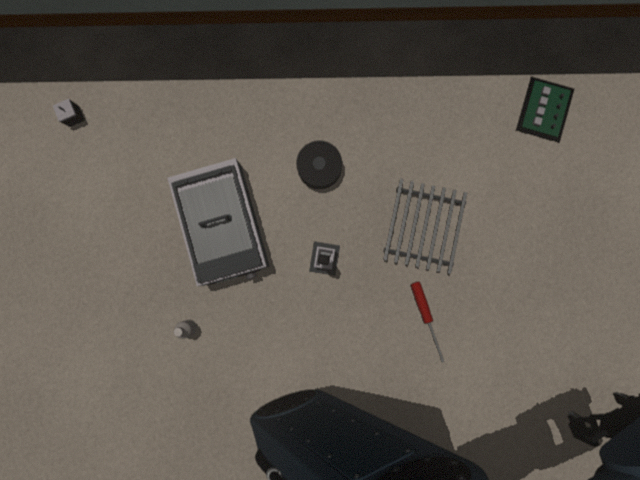

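The side view shows the box at about (230,310) with the loop at (228,285), the lifter in its holder at (332,240) and the rack at (340,210). In the top view the loop is at (215,221), the holder at (325,257) and the rack centre at (426,228). Next I'll enlarge these areas and convert the pixels to positions.

```bash
cat > geo.py <<'E'
import numpy as np, cv2
def load(f):
    d=dict(np.load(f)); return d
def world(d):
    v,u=np.mgrid[0:480,0:640]; z=d["depth"]
    p=np.stack([(u-d["cx"])/d["fx"]*z,(v-d["cy"])/d["fy"]*z,z],-1)
    T=np.linalg.inv(d["camera_from_world"]); w=p@T[:3,:3].T+T[:3,3]; w[z==0]=np.nan; return w
def proj(d,P):
    P=np.atleast_2d(P); T=d["camera_from_world"]; c=P@T[:3,:3].T+T[:3,3]
    return np.stack([c[:,0]/c[:,2]*d["fx"]+d["cx"],c[:,1]/c[:,2]*d["fy"]+d["cy"]],-1)
E
python3 - <<'E'
from geo import *
t=load("top0.npz");s=load("side0.npz")
im=t["pixels"][...,::-1]
a=cv2.resize(im[150:300,160:280],None,fx=4,fy=4,interpolation=cv2.INTER_CUBIC)
b=cv2.resize(im[220:300,290:360],None,fx=4,fy=4,interpolation=cv2.INTER_CUBIC)
o=np.zeros((600,760,3),np.uint8);o[:600,:480]=a;o[:320,480:760]=b;cv2.imwrite("pics/topz.png",np.clip(o*1.6,0,255).astype(np.uint8))
im=s["pixels"][...,::-1]
o=cv2.resize(im[190:380,130:390],None,fx=3,fy=3,interpolation=cv2.INTER_CUBIC);cv2.imwrite("pics/sidez.png",np.clip(o*1.5,0,255).astype(np.uint8))
w=world(t)
def reg(u0,u1,v0,v1,z0,z1):
    q=w[v0:v1,u0:u1].reshape(-1,3);m=(q[:,2]>z0)&(q[:,2]<z1);q=q[m]
    r=cv2.minAreaRect(q[:,:2].astype(np.float32)*1000); print((u0,v0),len(q),np.median(q,0).round(4),[np.round(x,1) for x in r])
    return q
reg(160,280,150,300,.06,.13); reg(160,280,150,300,.082,.13);reg(160,280,150,300,.102,.14);reg(160,280,150,300,.0885,.0975)
reg(370,480,170,280,.018,.035)
reg(300,345,235,280,.03,.06);reg(300,345,235,280,.1,.2)
reg(290,350,130,200,.02,.06);reg(165,200,310,350,.02,.12)
print(np.nanmedian(w[300:320,300:330,2]))
E
```

```text
(160, 150) 8231 [0.5805 0.2392 0.0866] [array([582.9, 242. ]), array([264. , 166.4]), np.float64(15.6)]
(160, 150) 6823 [0.5742 0.2392 0.0874] [array([583.5, 242.5]), array([259.1, 163.4]), np.float64(15.6)]
(160, 150) 112 [0.5844 0.2417 0.1151] [array([625.9, 226.9]), array([ 55.5, 131.2]), np.float64(70.2)]
(160, 150) 2430 [0.5122 0.2322 0.0915] [array([578.7, 241.2]), array([239.5, 150.6]), np.float64(15.7)]
(370, 170) 2341 [ 0.5734 -0.2468  0.0252] [array([ 574.5, -246.2]), array([170.2, 200.5]), np.float64(77.5)]
(300, 235) 129 [ 0.4998 -0.0039  0.0456] [array([499.3,  -4. ]), array([41.7, 47.9]), np.float64(80.1)]
(300, 235) 108 [ 0.4929 -0.0026  0.1541] [array([493.3,  -3.2]), array([23.8, 19.9]), np.float64(79.2)]
(290, 130) 1659 [0.7239 0.006  0.0454] [array([724.8,   6.9]), array([107.1, 108.9]), np.float64(89.4)]
(165, 310) 298 [0.3379 0.3187 0.0621] [array([335.5, 323.6]), array([38.7, 34.5]), np.float64(15.0)]
0.0005414829029184443
```

View pics/topz.png

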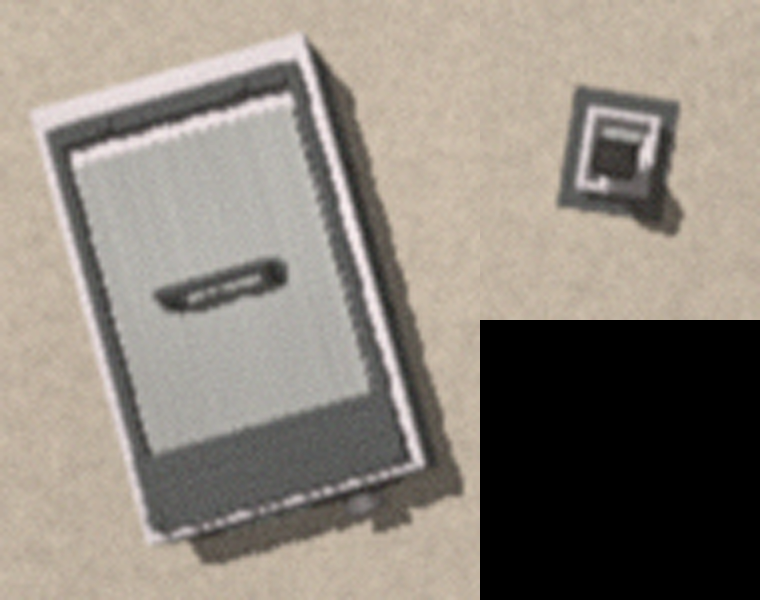

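View pics/sidez.png

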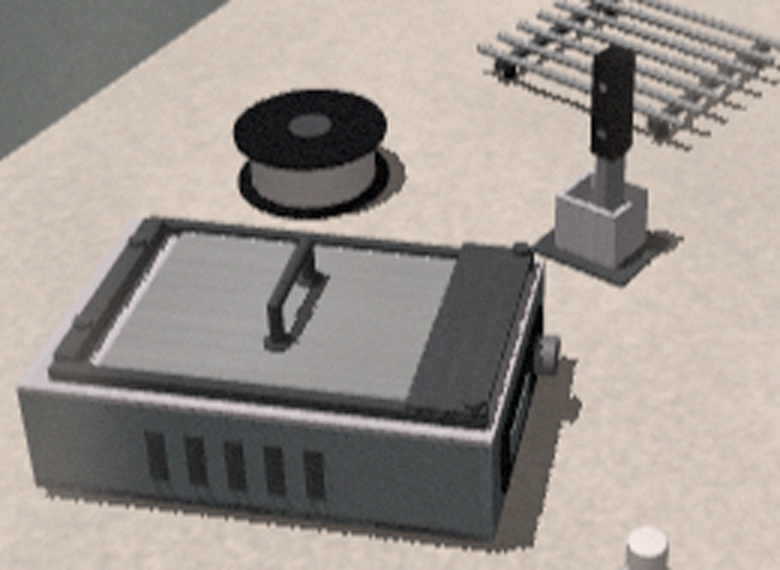

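```bash
python3 - <<'E'
from geo import *
t=load("top0.npz");s=load("side0.npz")
wt,ws=world(t),world(s)
def sel(w,c,R,z0,z1):
    q=w.reshape(-1,3);q=q[np.isfinite(q[:,0])]
    m=(np.hypot(q[:,0]-c[0],q[:,1]-c[1])<R)&(q[:,2]>z0)&(q[:,2]<z1);return q[m]
def rep(name,q):
    r=cv2.minAreaRect(q[:,:2].astype(np.float32)*1000);print(name,len(q),(q.mean(0)*1000).round(1),[np.round(x,1) for x in r],"zpct",np.percentile(q[:,2]*1000,[2,50,98]).round(1))
for n,w in(("top",wt),("side",ws)):
    rep(n+" loop",sel(w,(.583,.242),.05,.106,.13))
    rep(n+" handle",sel(w,(.493,-.003),.05,.09,.2))
    rep(n+" handletop",sel(w,(.493,-.003),.05,.150,.2))
    rep(n+" pocket",sel(w,(.499,-.003),.035,.042,.06))
    rep(n+" rack",sel(w,(.574,-.246),.15,.02,.035))
    rep(n+" boxtop",sel(w,(.583,.242),.17,.07,.1))
    rep(n+" table",sel(w,(.45,.1),.03,-.1,.1))
    # along-profile of box in frame
    a=np.deg2rad(15.6);q=sel(w,(.583,.242),.2,.07,.13)
    x=(q[:,0]-.583)*np.cos(a)+(q[:,1]-.242)*np.sin(a);y=-(q[:,0]-.583)*np.sin(a)+(q[:,1]-.242)*np.cos(a)
    m=abs(abs(y)-.048)<.012
    for k in range(-132,133,6):
        mm=m&(x*1000>=k)&(x*1000<k+6)
        if mm.sum():print(k,round(float(np.median(q[mm,2])*1000),1),end="; ")
    print()
    print('stop y..',)
# box-frame color profile top
E
```

```text
top loop 108 [583.6 242.2 115. ] [array([584.1, 242. ]), array([ 8.2, 66.5]), np.float64(15.6)] zpct [111.4 115.3 119. ]
top handle 109 [493.1  -3.2 153. ] [array([493.3,  -3.2]), array([23.8, 19.9]), np.float64(79.2)] zpct [133.7 154.  158.3]
top handletop 102 [493.2  -3.5 154.4] [array([493.4,  -3.2]), array([23.8, 19.6]), np.float64(77.9)] zpct [150.7 154.3 158.3]
top pocket 114 [499.3  -3.6  46. ] [array([499.3,  -4. ]), array([41.7, 47.9]), np.float64(80.1)] zpct [42.2 45.9 49.6]
top rack 2284 [ 570.2 -246.1   25.2] [array([ 550.1, -241.2]), array([169.7, 250.2]), np.float64(77.7)] zpct [20.5 25.3 29.9]
top boxtop 7979 [582.3 240.5  86.7] [array([584.1, 243. ]), array([261. , 165.2]), np.float64(15.6)] zpct [77.5 86.6 95.8]
top table 471 [449.8 100.1   0.5] [array([449.6, 100.5]), array([57. , 56.2]), np.float64(89.8)] zpct [-4.   0.4  4.7]
-132 79.8; -126 91.3; -120 92.6; -114 92.7; -108 93.3; -102 93.1; -96 93.8; -90 93.4; -84 90.6; -78 86.7; -72 86.5; -66 86.4; -60 86.8; -54 87.0; -48 86.5; -42 86.1; -36 86.5; -30 86.1; -24 86.6; -18 85.9; -12 86.4; -6 87.1; 0 87.1; 6 86.3; 1
[... 811 characters left out ...]
t [20.3 23.9 27.1]
side boxtop 9982 [571.1 259.3  85.7] [array([582.1, 245.4]), array([261.6, 167.5]), np.float64(15.2)] zpct [72.3 86.2 94.2]
side table 480 [4.497e+02 1.005e+02 1.000e-01] [array([450.2, 100.3]), array([58.2, 58.7]), np.float64(66.6)] zpct [-2.5  0.   2.5]
-132 79.3; -126 91.6; -120 92.7; -114 92.6; -108 92.5; -102 92.3; -96 92.7; -90 92.7; -84 87.1; -78 86.2; -72 86.0; -66 86.3; -60 86.2; -54 86.0; -48 86.4; -42 86.4; -36 86.1; -30 85.8; -24 86.1; -18 86.2; -12 85.9; -6 86.7; 0 86.2; 6 85.8; 12 86.1; 18 86.2; 24 86.0; 30 86.0; 36 86.3; 42 86.2; 48 86.1; 54 86.0; 60 85.9; 66 86.0; 72 86.3; 78 86.4; 84 86.1; 90 80.3; 96 80.8; 102 91.5; 108 92.7; 120 80.3; 126 79.8; 
stop y..
```

```bash
cat > h.py <<'E'
from cell import r, optics
import numpy as np, cv2
from scipy.spatial.transform import Rotation as R
from geo import *
SGN=1
def rot(psi,sgn=None):
    s=SGN if sgn is None else sgn
    p=np.deg2rad(psi);y=s*np.array([np.cos(p),np.sin(p),0]);z=np.array([0,0,-1.]);x=np.cross(y,z)
    return R.from_matrix(np.stack([x,y,z],1)).as_quat()
def snap(n,tag):
    d=optics.get_image(n);np.savez(f"{n}{tag}.npz",**d);cv2.imwrite(f"pics/{n}{tag}.png",d["pixels"][...,::-1]);return d
def st(m=""):
    print(m,"t%.2f"%r.current_t(),"p",np.round(r.current_tool_pos()*1000 if hasattr(r.current_tool_pos(),'shape') else np.array(r.current_tool_pos())*1000,1),"F",np.round(r.current_contact_force(),2),"op%.3f"%r.current_opening(),flush=True)
E
python3 - <<'E'
from h import *
for s in(1,-1):
    for nm,p,psi in(("hold",[.4925,-.002,.2],-10.5),("box",[.56,.236,.25],15.6),("rack",[.57,-.246,.2],-12)):
        q=r.inverse_kinematics(p,rot(psi,s).tolist());print(s,nm,None if q is None else np.round(q,2))
E
```

```text
1 hold [-0.1   0.31  1.85 -0.    0.98  0.08]
1 box [ 0.32  0.46  1.5  -0.    1.18  0.05]
1 rack [-0.48  0.53  1.51 -0.    1.1  -0.27]
-1 hold None
-1 box None
-1 rack None
```

```bash
python3 - <<'E'
from h import *
r.move_to([.4925,-.002,.21],rot(-10.5).tolist());st("hover")
r.move_linear([.4925,-.002,.122],vel=.1);st("down")
r.set_gripper(0.0,60);st("grip")
snap("top","1");snap("side","1")
E
```

```text
hover t2.19 p [492.6  -2.7 210.1] F [ 0.44 -0.57 -1.45] op1.003
down t3.23 p [492.8  -2.1 122.5] F [-0.42  0.64  0.82] op1.003
grip t3.84 p [492.7  -2.  122.2] F [-0.19 -0.37  3.36] op0.226
```

```bash
python3 - <<'E'
from h import *
r.move_linear([.4925,-.002,.19],vel=.12);st("up");r.sleep(.1);st()
r.move_to([.5526,.2348,.262],rot(15.6).tolist());r.sleep(.2);st("hover")
snap("top","2");snap("side","2")
im=load("side2.npz")["pixels"][...,::-1]
cv2.imwrite("pics/side2z.png",cv2.resize(im[150:350,130:380],None,fx=3,fy=3,interpolation=cv2.INTER_CUBIC))
E
```

```text
up t4.66 p [492.   -2.  189.3] F [ 0.2   0.21 -1.83] op0.227
 t4.76 p [492.   -2.  189.1] F [ 0.01  0.13 -1.41] op0.228
hover t5.96 p [552.7 233.6 261.7] F [ 0.59  0.73 -2.05] op0.229
```

View pics/side2z.png

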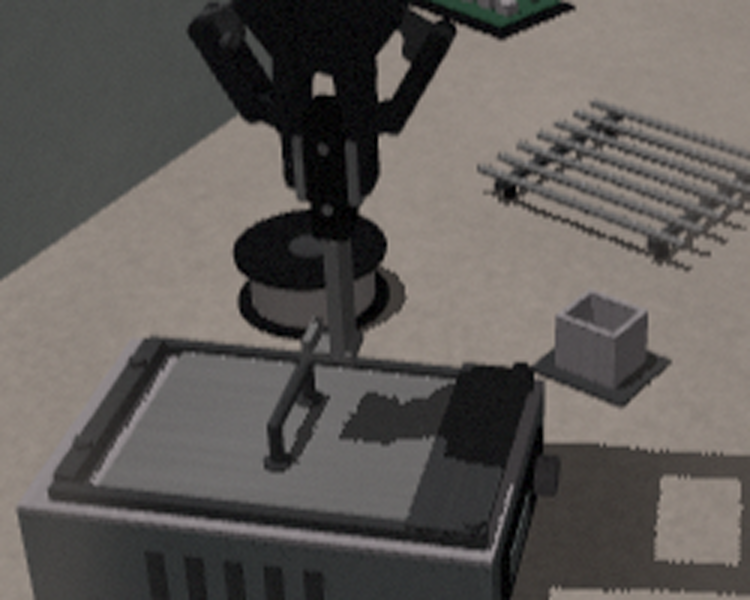

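View pics/top2.png

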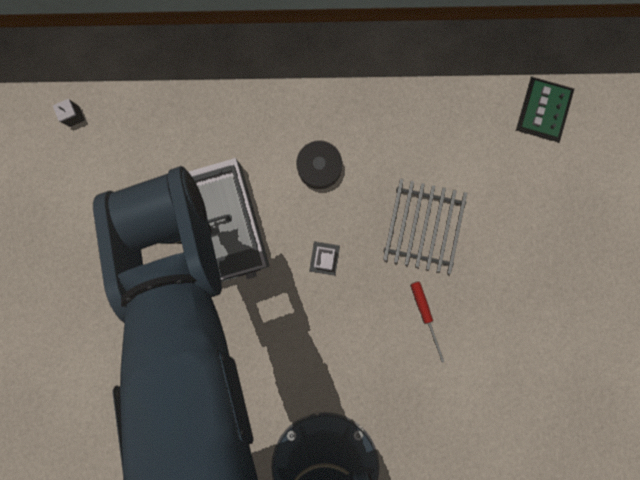

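```bash
python3 - <<'E'
from h import *
s=load("side2.npz");w=world(s).reshape(-1,3)
cam=np.linalg.inv(s["camera_from_world"])[:3,3];print(cam)
ps=[np.array(r.current_tool_pos()) for _ in range(1)]
a=np.deg2rad(15.6);ex=np.array([np.cos(a),np.sin(a),0]);ey=np.array([-np.sin(a),np.cos(a),0])
T=np.array([.5527,.2342,.262])
d=w-T;l=np.stack([d@ex,d@ey,w[:,2]-(T[2]-.118)],1)*1000
m=(abs(l[:,0])<40)&(abs(l[:,1])<40)&(l[:,2]>-6)&(l[:,2]<73)
q=l[m]
for z0,z1 in((-3,6),(6,14),(14,30),(30,50),(50,72)):
    k=q[(q[:,2]>=z0)&(q[:,2]<z1)]
    if len(k):print(z0,len(k),"x",np.percentile(k[:,0],[2,10,50,90,98]).round(1),"y",np.percentile(k[:,1],[2,10,50,90,98]).round(1),"zmin",k[:,2].min().round(1))
L=np.array([.5829,.2433,0]);d=w-L;l=np.stack([d@ex,d@ey,w[:,2]],1)*1000
m=(abs(l[:,0])<15)&(abs(l[:,1])<45)&(l[:,2]>92)&(l[:,2]<125);q=l[m]
for z0,z1 in((92,106),(106,112),(112,118)):
    k=q[(q[:,2]>=z0)&(q[:,2]<z1)];print(z0,len(k),"x",np.percentile(k[:,0],[2,50,98]).round(1),"y",np.percentile(k[:,1],[2,10,50,90,98]).round(1))
for n in ("top0","side0"):
    d=world(load(n+".npz")).reshape(-1,3)-L;l=np.stack([d@ex,d@ey,d[:,2]],1)*1000
    k=l[(abs(l[:,0])<15)&(abs(l[:,1])<45)&(l[:,2]>109)&(l[:,2]<125)];print(n,"x",np.percentile(k[:,0],[1,50,99]).round(1),"y",np.percentile(k[:,1],[1,5,50,95,99]).round(1))
E
```

```text
[0.1413115  0.86101169 0.65339559]
-3 100 x [-8.6 -8.2  4.9 14.  17.9] y [-10.6  -6.8   9.3  11.4  12.3] zmin -1.5
6 111 x [-7.8 -4.7 11.  17.7 19.4] y [-12.9  -9.4   4.1  12.1  13.3] zmin 6.0
14 75 x [-5.1 -4.8 -3.8  1.9  3.8] y [-10.4  -7.5   9.8  12.2  12.5] zmin 14.0
30 102 x [-5.2 -4.8 -3.8  2.   2.9] y [-12.1  -8.7   9.1  11.9  13. ] zmin 30.1
50 104 x [-5.1 -4.9 -3.6  2.2  3. ] y [-9.3 -4.2 10.2 12.1 12.7] zmin 50.1
92 61 x [-4.1 -1.9  2.5] y [-29.4 -28.3  31.   34.4  35.5]
106 29 x [-4.1 -2.9  3.9] y [-31.1 -27.6  30.5  34.3  35.3]
112 114 x [-4.3 -1.5  2.8] y [-27.  -21.3   4.5  29.9  33. ]
top0 x [-3.3  0.1  4.9] y [-33.7 -31.1  -1.1  28.4  30.9]
side0 x [-4.6 -1.6  3. ] y [-29.8 -27.4   5.6  33.1  34.4]
```

```bash
cat >> h.py <<'E'
a=np.deg2rad(15.6);ex=np.array([np.cos(a),np.sin(a),0]);ey=np.array([-np.sin(a),np.cos(a),0])
L=np.array([.5829,.2433,0])
def F(n=4,dt=.02):
    f=[]
    for i in range(n):
        f.append(r.current_contact_force()); 
        if i<n-1: r.sleep(dt)
    return np.mean(f,0)
def loc(v): v=np.array(v);return np.array([v@ex,v@ey,v[2]])
E
python3 - <<'E'
from h import *
def P(dx,z,dy=0): p=L+ex*dx+ey*dy;return [p[0],p[1],z]
r.move_linear(P(-31.5e-3,.209),rot(15.6).tolist(),vel=.1);r.sleep(.1);st("low");print(loc(F()))
tp=np.array(r.current_tool_pos());print("loc err",loc(tp-np.array(P(-31.5e-3,.209)))*1000)
snap("side","3")
r.move_linear(P(-12e-3,.209),vel=.06);r.sleep(.1);st("in")
b=F(6);print("F",loc(b))
tp=np.array(r.current_tool_pos());print("loc err",loc(tp-np.array(P(-12e-3,.209)))*1000)
snap("side","4")
for i in(3,4):
    im=load(f"side{i}.npz")["pixels"][...,::-1][180:320,150:330];cv2.imwrite(f"pics/side{i}z.png",cv2.resize(im,None,fx=4,fy=4,interpolation=cv2.INTER_CUBIC))
E
```

```text
low t6.84 p [552.9 235.  209.8] F [ 0.66  0.01 -1.23] op0.229
[ 0.23408686  0.11158924 -1.52923925]
loc err [0.35035819 0.0250991  0.78907548]
in t7.52 p [571.1 240.  208.9] F [-0.34  0.19 -1.82] op0.227
F [-0.27669234  0.0323932  -1.18778461]
loc err [-0.20633705  0.03258024  0.01238306]
```

View pics/side4z.png

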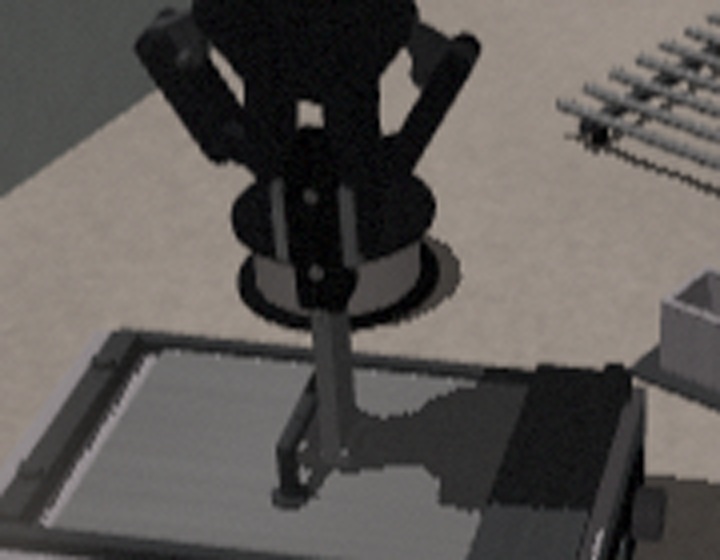

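The jaw is in the loop, with the shank just behind the bar at about (333,430). I'll check the centring and then push in small steps, watching the force.

```bash
python3 - <<'E'
from h import *
w=world(load("side4.npz")).reshape(-1,3)
d=w-L;l=np.stack([d@ex,d@ey,w[:,2]],1)*1000
k=l[(l[:,0]>-22)&(l[:,0]<-6)&(abs(l[:,1])<30)&(l[:,2]>122)&(l[:,2]<160)]
print("shank",len(k),np.percentile(k[:,0],[2,98]).round(1),np.percentile(k[:,1],[2,50,90,98]).round(1))
k=l[(abs(l[:,0])<7)&(l[:,1]>20)&(l[:,1]<45)&(l[:,2]>92)&(l[:,2]<118)]
print("leg",len(k),np.percentile(k[:,0],[2,98]).round(1),np.percentile(k[:,1],[2,50,90,98]).round(1))
def P(dx,z,dy=0): p=L+ex*dx+ey*dy;return [p[0],p[1],z]
b=loc(F(6))
x=-12.0;out=[]
while x<6:
    x+=1.0 if x<-1 else .5
    r.move_linear(P(x/1e3,.209),vel=.02); f=loc(F(3,.02))-b
    out.append((x,f[0].round(1),f[1].round(1),f[2].round(1)))
    if abs(f[0])>6: break
print(out);st()
E
```

```text
shank 177 [-17.2  -8.5] [-11.    9.8  12.6  13.8]
leg 80 [-4.4  3.4] [21.5 32.3 35.  35.8]
[(-11.0, np.float64(0.3), np.float64(0.3), np.float64(0.6)), (-10.0, np.float64(0.1), np.float64(0.2), np.float64(0.2)), (-9.0, np.float64(-0.3), np.float64(0.5), np.float64(-0.0)), (-8.0, np.float64(-0.0), np.float64(0.3), np.float64(-0.0)), (-7.0, np.float64(-3.1), np.float64(-0.3), np.float64(1.9)), (-6.0, np.float64(-5.4), np.float64(-0.1), np.float64(3.3)), (-5.0, np.float64(-5.5), np.float64(-0.0), np.float64(4.1)), (-4.0, np.float64(-6.0), np.float64(-0.1), np.float64(3.6))]
 t10.00 p [578.4 242.1 208.9] F [-5.24 -2.72  1.24] op0.228
```

```bash
python3 - <<'E'
from h import *
def P(dx,z,dy=0): p=L+ex*dx+ey*dy;return [p[0],p[1],z]
b=np.array([-.2,.1,-1.3])
x=-4.0;out=[]
while x<40:
    x+=.7 if x<0 else .5
    r.move_linear(P(x/1e3,.209),vel=.02); f=loc(F(3,.02))-b
    out.append((round(x,1),f[0].round(1),f[1].round(1),f[2].round(1)))
    if abs(f[0])>8.5: break
for o in out: print(*o)
st(); print(loc(np.array(r.current_tool_pos())-L)*1000)
E
```

```text
-3.3 -5.4 -0.0 3.1
-2.6 -5.8 -0.1 3.0
-1.9 -6.0 0.4 3.6
-1.2 -6.0 0.0 3.8
-0.5 -6.1 0.2 3.1
0.2 -6.1 0.2 3.8
0.7 -6.3 0.2 3.8
1.2 -6.4 0.4 3.1
1.7 -5.7 -0.4 3.9
2.2 -6.2 -0.1 3.7
2.7 -6.3 0.2 3.7
3.2 -6.1 -0.2 3.5
3.7 -7.0 -0.3 3.2
4.2 -5.9 -0.2 3.8
4.7 -6.3 -0.2 4.1
5.2 -6.2 -0.2 4.4
5.7 -6.5 -0.4 4.1
6.2 -8.2 -0.4 5.4
6.7 -10.1 -0.5 6.6
 t15.38 p [587.9 244.8 208.9] F [-9.35 -2.53  4.91] op0.227
[5.24032260e+00 8.33767732e-02 2.08900350e+02]
```

```bash
python3 - <<'E'
from h import *
def P(dx,z,dy=0): p=L+ex*dx+ey*dy;return [p[0],p[1],z]
b=np.array([-.2,.1,-1.3])
r.move_linear(P(2.4e-3,.209),vel=.02);print("back",loc(F())-b)
for z in(.216,.219,.221,.223,.225,.2275):
    r.move_linear(P(2.4e-3,z),vel=.02);f=loc(F())-b;print(z,f.round(1))
    if f[2]<-12 : break
st();snap("side","5")
im=load("side5.npz")["pixels"][...,::-1][180:360,120:330];cv2.imwrite("pics/side5z.png",cv2.resize(im,None,fx=3.5,fy=3.3,interpolation=cv2.INTER_CUBIC))
E
```

```text
back [ 0.10262038  0.05657208 -0.04249202]
0.216 [ 0.3 -0.6 -0.5]
0.219 [ 0.4  0.2 -0.1]
0.221 [-0.5 -0.4 -4.9]
0.223 [-0.2 -0.2 -6. ]
0.225 [-0.2 -0.2 -6. ]
0.2275 [-0.4  0.  -6.4]
 t17.93 p [585.2 243.9 227.6] F [-0.5   0.52 -8.03] op0.225
```

View pics/side5z.png

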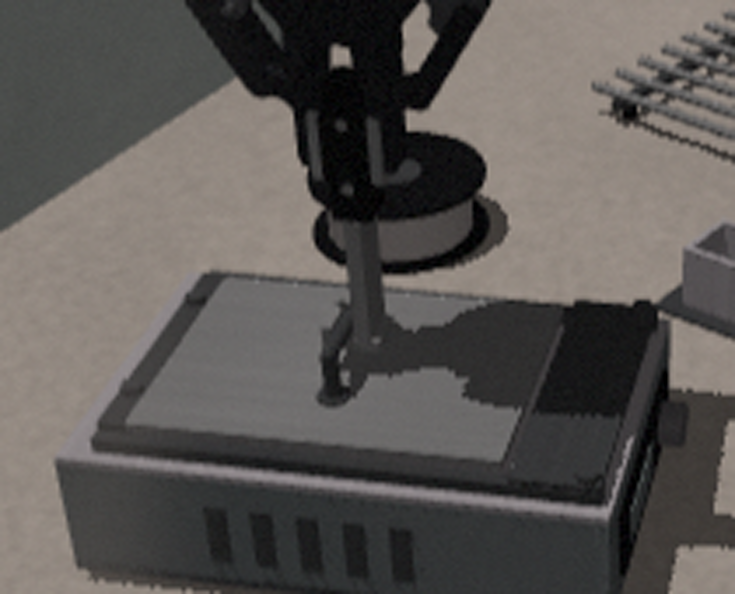

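The lid's rear edge is clear in front of the keeper bar at about (535,420). The load is a steady 6 N, so the lid hangs free. Next I'll lift it and check that it is level.

```bash
cat >> h.py <<'E'
def plate(tag,c,zr,Rr=.1,yaw=15.6):
    w=world(load(f"side{tag}.npz")).reshape(-1,3);w=w[np.isfinite(w[:,0])]
    k=w[(np.hypot(w[:,0]-c[0],w[:,1]-c[1])<Rr+.03)&(w[:,2]>zr[0])&(w[:,2]<zr[1])]
    A=np.c_[k[:,:2]-np.array(c)[:2],np.ones(len(k))];m=np.ones(len(k),bool)
    for _ in range(4):
        s=np.linalg.lstsq(A[m],k[m,2],rcond=None)[0];m=abs(A@s-k[:,2])<.004
    q=k[m];re=cv2.minAreaRect(q[:,:2].astype(np.float32)*1000)
    print("plate",m.sum(),"z",s[2].round(4),"tilt deg",np.rad2deg(np.arctan(s[:2])).round(2),[np.round(x,1) for x in re])
E
python3 - <<'E'
from h import *
def P(dx,z,dy=0): p=L+ex*dx+ey*dy;return [p[0],p[1],z]
r.move_linear(P(2.4e-3,.25),vel=.04);st()
r.move_linear(P(2.4e-3,.325),vel=.08);r.sleep(.3);st();snap("side","6")
im=load("side6.npz")["pixels"][...,::-1][100:340,100:380];cv2.imwrite("pics/side6z.png",cv2.resize(im,None,fx=2.5,fy=2.5,interpolation=cv2.INTER_CUBIC))
plate(6,(.595,.247),(.16,.22))
E
```

```text
t18.69 p [585.1 243.9 249.9] F [ 0.58 -0.26 -8.17] op0.228
 t20.08 p [585.2 243.9 324.8] F [ 0.47 -0.24 -7.55] op0.224
plate 4693 z 0.1904 tilt deg [-0.34 -0.3 ] [array([593.9, 246.8]), array([180.9, 135. ]), np.float64(15.7)]
```

View pics/side6z.png

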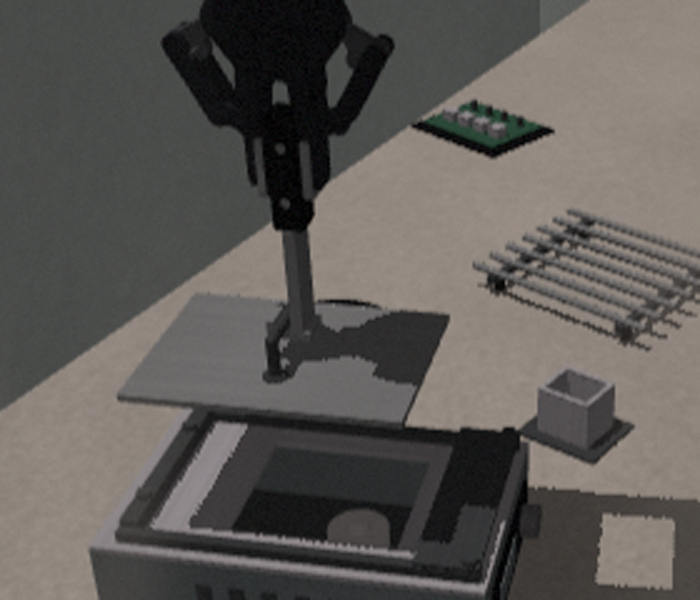

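```bash
python3 - <<'E'
from h import *
for f in("top0","side0","top2","side2"):
    w=world(load(f+".npz")).reshape(-1,3);c=np.array([.5745,-.2460]);A=np.deg2rad(-12.2)
    for it in range(3):
        d=w[:,:2]-c;x=d@[np.cos(A),np.sin(A)];y=d@[-np.sin(A),np.cos(A)]
        k=w[(abs(x)<.112)&(abs(y)<.1)&(w[:,2]>.014)&(w[:,2]<.034)]
        re=cv2.minAreaRect(k[:,:2].astype(np.float32)*1000);A=np.deg2rad(re[2]-90);c=np.array(re[0])/1e3
    d=k[:,:2]-c;x=d@[np.cos(A),np.sin(A)]*1e3;y=d@[-np.sin(A),np.cos(A)]*1e3
    print(f,len(k),[np.round(v,1) for v in re],np.percentile(x,[.5,99.5]).round(1),np.percentile(y,[.5,99.5]).round(1),np.median(k[:,2]).round(4))
E
```

```text
top0 2406 [array([ 574.5, -246.2]), array([170.2, 200.5]), np.float64(77.5)] [-99.3  98.1] [-82.1  81.9] 0.0251
side0 1612 [array([ 572. , -244.2]), array([172.4, 201.8]), np.float64(77.9)] [-98.8 100.2] [-84.5  84.4] 0.0234
top2 2407 [array([ 574.4, -246.2]), array([169.8, 200.1]), np.float64(77.3)] [-99.1  98.5] [-81.9  82. ] 0.025
side2 1755 [array([ 573.9, -243.9]), array([172.4, 203.3]), np.float64(78.0)] [-100.5   97.9] [-83.1  84.1] 0.0236
```

```bash
cat >> h.py <<'E'
A2=np.deg2rad(-12.3);rx=np.array([np.cos(A2),np.sin(A2),0]);ry=np.array([-np.sin(A2),np.cos(A2),0]);C=np.array([.5737,-.2451,0])
def Q(dx,z,dy=0): p=C+rx*dx+ry*dy;return [p[0],p[1],z]
def locr(v): v=np.array(v);return np.array([v@rx,v@ry,v[2]])
E
python3 - <<'E'
from h import *
r.move_linear(Q(-9.5e-3,.30),rot(-12.3).tolist(),vel=.12);st()
r.move_linear(Q(-9.5e-3,.19),vel=.08);r.sleep(.3);st()
snap("side","7");snap("top","7")
plate(7,Q(0,0),(.035,.075))
im=load("side7.npz")["pixels"][...,::-1][80:320,230:510];cv2.imwrite("pics/side7z.png",cv2.resize(im,None,fx=2.5,fy=2.5,interpolation=cv2.INTER_CUBIC))
E
```

```text
t24.35 p [ 564.4 -242.9  300. ] F [ 0.52 -1.18 -8.13] op0.224
 t26.18 p [ 564.5 -243.1  190.1] F [ 0.14  0.25 -8.42] op0.228
plate 1760 z 0.0553 tilt deg [-0.32  0.02] [array([ 574.7, -244.3]), array([137.9, 184.5]), np.float64(78.3)]
```

View pics/side7z.png

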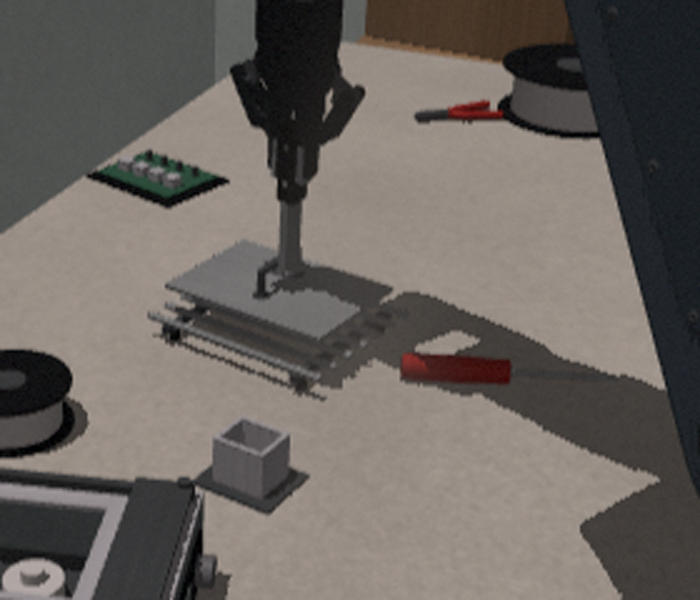

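View pics/top7.png

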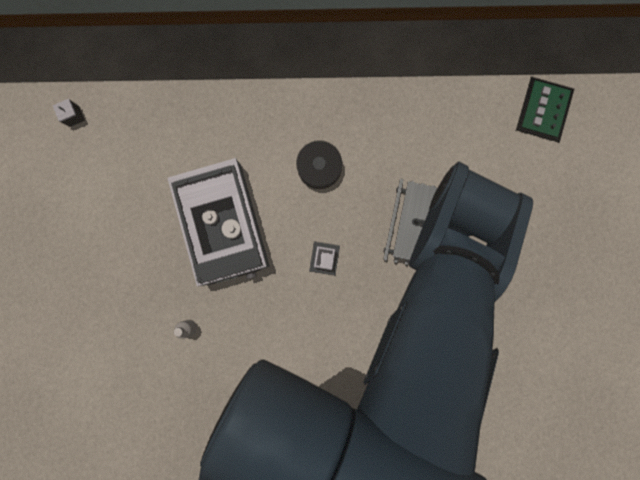

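The lid hangs level over the rack and is centred and aligned to within about 1.5 mm. I'll lower it gently.

```bash
python3 - <<'E'
from h import *
r.move_linear(Q(-9.5e-3,.170),vel=.05)
z=.170
while z>.161:
    z-=.001;r.move_linear(Q(-9.5e-3,z),vel=.015);f=F(3,.02);print(round(z,4),locr(f).round(1))
    if f[2]>-3.4: break
r.move_linear(Q(-9.5e-3,z-.008),vel=.03);r.sleep(.1);st("slack");print(locr(F()).round(1))
x=-9.5
while x>-38:
    x-=4;r.move_linear(Q(x/1e3,z-.008),vel=.05);f=locr(F(2,.02))
    if abs(f[0])>2.5: print("snag",x,f);break
st("out");print(x)
if x<=-37:
    r.move_linear(Q(x/1e3,.27),vel=.12);st("up");snap("side","8");plate(8,Q(0,0),(.02,.045))
E
```

```text
0.169 [-0.1  0.3 -7.3]
0.168 [ 0.2 -0.3 -7.4]
0.167 [ 0.   0.2 -7.4]
0.166 [ 0.1  0.2 -7.8]
0.165 [ 0.8  0.2 -4. ]
0.164 [-0.3 -0.2 -1.6]
slack t29.04 p [ 564.5 -243.1  156. ] F [ 0.95 -0.36 -1.3 ] op0.226
[ 0.2 -0.  -1.3]
out t31.23 p [ 533.  -236.2  156. ] F [ 0.04  0.33 -1.96] op0.227
-41.5
up t32.33 p [ 532.9 -236.1  269.2] F [-0.18  0.02 -2.52] op0.228
plate 1873 z 0.0306 tilt deg [ 0.02 -0.41] [array([ 570.9, -239.7]), array([160.1, 192.7]), np.float64(78.6)]
```

```bash
python3 - <<'E'
from h import *
r.move_linear([.4925,-.002,.25],rot(-10.5).tolist(),vel=.15);st()
r.move_linear([.4925,-.002,.185],vel=.1);r.sleep(.1);st()
snap("side","9")
im=load("side9.npz")["pixels"][...,::-1][120:300,220:430];cv2.imwrite("pics/side9z.png",cv2.resize(im,None,fx=3.3,fy=3.3,interpolation=cv2.INTER_CUBIC))
E
```

```text
t34.12 p [492.6  -2.5 250. ] F [-0.23  0.44 -1.28] op0.226
 t35.02 p [492.9  -2.  185.7] F [ 0.22  0.12 -1.97] op0.227
```

View pics/side9z.png

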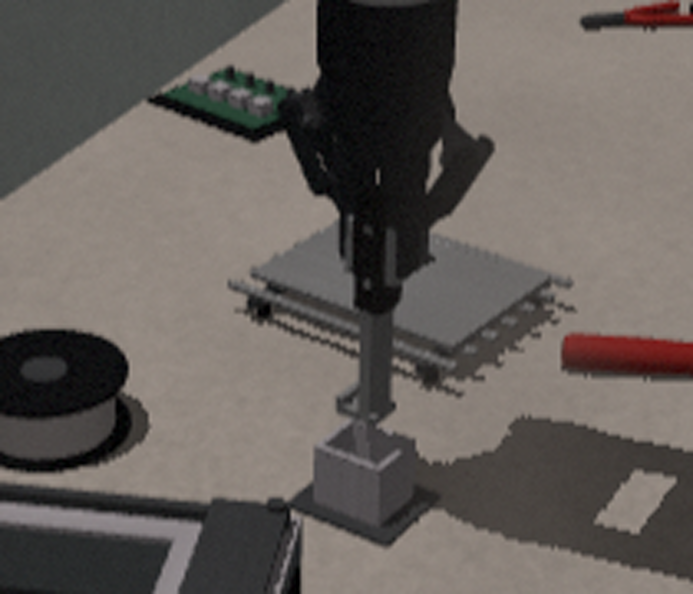

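The lifter hangs upright over the pocket, at about (375,400), and the lid lies on the rack behind it. I'll lower the lifter and release it.

```bash
python3 - <<'E'
from h import *
r.move_linear([.4925,-.002,.14],vel=.06);f=F(3);print(f.round(1))
b=f[2]
for z in(.132,.127,.125,.124,.123,.122,.121):
    r.move_linear([.4925,-.002,z],vel=.03);f=F(3,.02);print(z,f.round(1))
    if f[2]-b>2: break
r.set_gripper(1.0);r.sleep(.2);st("open")
r.move_linear([.4925,-.002,.23],vel=.1);st("up")
r.move_to([.30,-.35,.30],rot(-60).tolist());st("away");r.sleep(.3)
snap("side","a");snap("top","a")
E
```

```text
[-0.1  0.3 -1.5]
0.132 [ 0.6 -0.  -1.1]
0.127 [ 0.2 -0.3 -1.3]
0.125 [-0.4  0.4 -1.3]
0.124 [-0.   0.4 -1.4]
0.123 [-0.  -0.3 -1.2]
0.122 [-0.1  0.3  2.4]
open t38.78 p [492.5  -2.  122. ] F [-0.26  0.6   0.27] op1.001
up t40.02 p [492.2  -2.  229.4] F [ 0.16  0.39 -1.31] op0.997
away t41.52 p [ 300.5 -349.5  299.8] F [-0.05 -1.17  0.11] op1.000
```

```bash
python3 - <<'E'
from h import *
for n in("top","side"):
    w=world(load(n+"a.npz")).reshape(-1,3)
    k=w[(np.hypot(w[:,0]-.493,w[:,1]+.003)<.05)&(w[:,2]>.15)&(w[:,2]<.2)];re=cv2.minAreaRect(k[:,:2].astype(np.float32)*1000);print(n,"handle",[np.round(v,1) for v in re],np.median(k[:,2]).round(4))
    d=w[:,:2]-C[:2];k=w[(np.hypot(*d.T)<.15)&(w[:,2]>.0285)&(w[:,2]<.034)]
    x=(k-C)@rx*1e3;y=(k-C)@ry*1e3
    im=load(n+"a.npz")
# plate edges using colour-free: height > .028 in top
    print(n,np.percentile(x,[1,99]).round(1),np.percentile(y,[1,99]).round(1))
    d0=world(load(n+"0.npz")).reshape(-1,3)
    for nm,c in(("spool",(.7245,.007)),("glue",(.336,.322))):
        for ww in(d0,w):
            q=ww[(np.hypot(ww[:,0]-c[0],ww[:,1]-c[1])<.08)&(ww[:,2]>.02)];print(nm,(q.mean(0)*1000).round(1),end=" ")
    print()
im=load("topa.npz")["pixels"][...,::-1]
cv2.imwrite("pics/topaz.png",np.clip(cv2.resize(im[160:380,290:490],None,fx=2.7,fy=2.7,interpolation=cv2.INTER_CUBIC)*1.5,0,255).astype(np.uint8))
E
```

```text
top handle [array([493.7,  -3.3]), array([22.9, 19.2]), np.float64(78.1)] 0.154
top [-87.   90.2] [-65.1  64.5]
spool [724.1   6.4  45.5] spool [724.3   6.3  45.4] glue [337.3 319.6  63. ] glue [337.3 319.5  63.1] 
side handle [array([491.7,  -0.7]), array([23.8, 19.4]), np.float64(79.0)] 0.1532
side [-89.7  87.7] [-62.7  66.8]
spool [717.9  15.6  41.8] spool [717.8  15.6  41.9] glue [329.2 337.8  56.6] glue [329.3 337.8  56.6]
```

View pics/topaz.png

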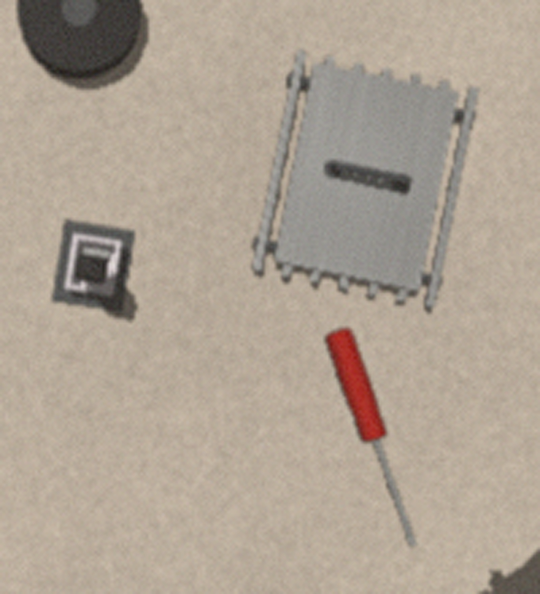

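View pics/sidea.png

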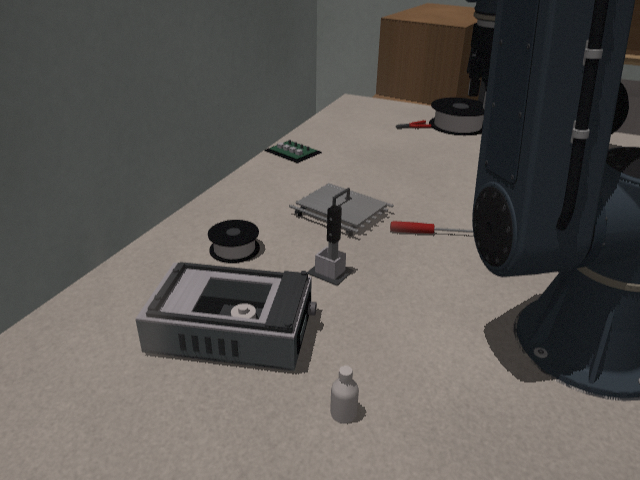

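The top view shows the lid centred on the rack (crop centre about (368,177)). The lifter stands upright in its pocket (crop (95,262)), and the spool, bottle and screwdriver are where they started. I'm handing in.

```bash
python3 - <<'E'
from h import *
r.hand_in();st()
E
```

```text
the job is handed in; nothing more can be done
the job is handed in; nothing more can be done
```

The lid is on the cooling rack and the lifter is standing upright in its holder. I handed the job in at about 42 s on the robot's clock.

- **Slide:** I hooked the loop and slid the lid about 12 mm. The push stayed near 6 N, then rose to 10 N at the end stop. The total force on the lifter was about 12 N, under the 16 N limit.
- **Lift:** I eased off until the push force was gone, then lifted the lid straight up. It weighs about 6 N and hung within about 0.5° of level.
- **Set-down:** I lowered it in 1 mm steps until the rack took the weight, then unhooked without a snag.

**Last checks:**
- **Lid:** both cameras put its middle within about 2 mm of the rack's middle, and it lies aligned with the rack.
- **Lifter:** it stands upright at its original spot, to within about 1 mm.
- **Bystanders:** the spool and the bottle measured unmoved to within 0.2 mm. I checked the screwdriver only by eye, and it looks unmoved.

**Disagreements:** the two cameras differed by 2 to 3 mm throughout, which is about their stated calibration error. I used their average and confirmed it by touch at the grip and at first contact with the loop. One automatic fit of the lid on the rack also picked up the slats, so I discarded it and used the final two-camera measurement.

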